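# Break the tight cap of the leaning jar loose, spin it off and park it on the coaster

### The job

The cap of the white jar that leans in the wooden stand is stuck tight. Break it loose with a hard anticlockwise twist, turn it on until it comes free, lift it off, and set it down (do not drop it) flat, open side down, wholly on the round wooden coaster. Leave everything else on the worktop where it is.

Things in the scene. Friction and masses are not known exactly. Their poses are not given: they have to be found in the camera images.
- jar_stand: Light oak stand, fixed to the worktop: base plate 145 x 120 x 14 mm with a tilted round cup of 96 mm that holds the jar. Origin on the worktop, about under the cap (base plate from 50 mm before to 95 mm behind it along the stand's x, 60 mm to each side); z up; the jar's mouth leans 25 degrees from vertical towards the stand's -x.
- jar: White stoneware jar, fixed in the stand, leaning 25 degrees: body 84 mm across and 78 mm tall, then a shoulder narrowing to a neck 40 mm across. Origin at the centre of its underside; z is the jar's axis, pointing out of the mouth.
- cap: Loose metal cap, finely ribbed skirt: 62 mm across, 36 mm tall, hollow below, about 0.11 kg. Origin at the centre of its open rim, z out of its closed top. At first it sits tight on the jar, axes parallel to the jar's, rim 97 mm up the jar's z; fingers may reach down to the rim. It opens anticlockwise seen from its top (positive about its z) and does not rise as it turns.
- coaster: Round light oak coaster, 110 mm across, 10 mm thick, fixed on the worktop. Origin at the centre of its underside, z up.
- mug: Loose bystander: mug with green and brown spots, 110 x 78 x 81 mm tall. Origin under its centre.
- glass: Loose bystander: tumbler with a chequered band, 67 mm across, 81 mm tall. Origin under its centre.
- jigger: Loose bystander: steel double spirit measure, 46 mm across, 87 mm tall, beside the stand. Origin under its centre.
- teaspoon: Loose bystander: steel teaspoon 130 mm long, lying before the sink. Origin under its centre, x along it.
- cap_top (a point): Centre of the cap's closed top, 36 mm above its rim. Two spring catches hold the tight cap: breaking it loose takes about 0.5 to 0.7 N m over the first 20 degrees (with plain pads squeeze 35 N or more; below 20 N they slip). Past about 50 degrees it runs freely. In all it needs more turning than one grasp usually gives.
- jar_mouth (a point): Centre of the jar's mouth, 128 mm up its axis, under the cap at first. Two flange arcs round it hold two lugs inside the cap down, so it cannot be pulled off early. From about 122 degrees of turning the lugs stand in the gaps and the cap lifts straight off along the jar's axis; at about 137 degrees it meets firm end stops.
Things that resemble listed ones, but are neither listed nor needed, are in the scene too. What is shaped like the cap but red is not meant.

How it is judged:
By the outcome, as a careful person would: the job done as asked, in the order asked, and still so for the second after the job is handed in, with the robot touching nothing.
It also fails if it takes over 54 s, if anything falls off the work surface, if the arm or the gripper's body presses on something with over 40 N, if the wrist force passes 120 N, or if a joint passes its speed limit or range.

### The arm

A 6-joint arm with a two-finger parallel gripper is mounted at the origin on a cart in front of the work surface, level with it; the furniture and walls round the work are solid. World frame = base frame: x ahead of the robot, y to its left, z up, the work surface at z = 0. Lengths are in mm, angles in rad, forces in N, time in s.
With the tool pointing down it reaches from about 325 to 750 mm from the base axis. Payload 7.6 kg.
Tool frame: the origin (TCP) lies where the fingers leave the gripper's body, on its centre line; the fingertips stand tcp_to_tips ahead of it and the grasp point (between the pads) lies 54 mm ahead of it (tcp_to_tips is the distance from the TCP to the fingertips, in mm); z points along the fingers, y is the line along which they close (so a half turn about z gives the same grasp; the last joint's range is limited). The gripper opens to 85 mm and grips with 20 to 120 N. Pads are 22 mm wide; open, the fingers measure 114 mm over their backs; the gripper's body (76 mm by 85 mm) begins 54 mm behind the grasp point. The pads swing forward as they close: fully open they stand 13 mm farther back than shut.
Start: joints at [1.257, 0.052, 1.401, -0, 1.689, -0.07], TCP at [126.711, 509.493, 303.923] pointing down, gripper open.
Joint ranges: [-2.9, 2.9], [-0.91, 2.17], [0.12, 2.37], [-1.06, 4.2], [0.26, 2.73], [-2.93, 2.93]. Speed limits (rad/s): [2.57, 2.57, 3.01, 3.14, 3.14, 3.14].

### API

Orientations are given as a unit quaternion [x, y, z, w].
In Python, from bench import move_pose, move_linear, set_joints, command_gripper, sleep, ik, get_image, camera_model, PlanningError, hand_in, get_time_s, get_joint_pos, get_qd, get_joint_efforts, get_ee_pos, get_tcp_rot, get_contact_force, get_ft_torque, get_grip_width, get_finger_force, tcp_to_tips gives the robot as it stands. Calls block until the motion is done:
- move_pose(position, orientation): joint-space move of the TCP to a pose.
- move_linear(position, rot=None, feed=150, until_force=None): straight line of the TCP; rot=None keeps the orientation; feed is the mean speed in mm/s. With until_force (N) it stops when the force on the tool has changed by that much, and returns True; else False.
- set_joints(angles): joint-space move.
- command_gripper(opening, strength=None): opening from 0.0 (shut) to 1.0 (fully open); strength is the grip in N (None keeps the last); returns when the fingers have stopped.
- sleep(seconds).
- ik(position, orientation): joint angles nearest the present ones, or None.
- get_image(name): name is "scene" or "top" or "wrist"; returns the picture (420x560x3 uint8, red, green, blue); there is no depth.
- camera_model(name): a dict with "fx", "fy", "cx", "cy" (pixels), "dist" ([k1, k2, p1, p2, k3] as OpenCV has them; the pictures are not rectified), "rvec" (rotation vector, rad) and "tvec" (3), from world to camera coordinates, as OpenCV has them. Camera axes: x right, y down, z forward; pixel columns grow to the right and rows downward; lengths in mm; the calibration is good to about 2 mm. A picture is of the moment at which its call begins: read the wrist's pose just before it. camera_model takes no time and is no camera call; for the wrist camera it gives the pose at the moment of the call.
A pose or a line that the arm cannot do raises PlanningError and nothing moves.
- hand_in(): hands the job in; it is judged then, once.
Readings, each from a call of its own:
- get_time_s(): time.
- get_joint_pos(): joint angles.
- get_qd(): joint speeds.
- get_joint_efforts(): joint torques, N m.
- get_ee_pos(): TCP position.
- get_tcp_rot(): TCP orientation.
- get_contact_force(): force on the tool from outside, world axes, zero at the start.
- get_ft_torque(): the same for the moment, N m.
- get_grip_width(): opening from 0.0 (shut) to 1.0 (fully open).
- get_finger_force(): force on a finger pad.
Only numpy, scipy, OpenCV 4.12 (cv2) and the standard library are available. Lean on these libraries where they do the work, as an engineer would, in place of code of your own. Each camera call takes 0.05 s, during which the arm holds its last target. There are 200 camera calls.

## Working session

There is one attempt and no reset: what is moved stays moved. The work goes in short steps, each a Python script; the robot and the scene stay as the last script left them, time stands still between calls to the robot, and variables do not carry over. Pictures are saved under pics/ and viewed, at most 10 in all, crops included, and the job is handed in when it is done.

```bash
mkdir -p pics; ls
python3 - <<'E'
from bench import *
import cv2,numpy as np
a=get_image("scene");b=get_image("top")
for n,i in(("scene",a),("top",b)):
    cv2.imwrite(f"pics/{n}0.png",cv2.resize(i[:,:,::-1],(800,600),interpolation=cv2.INTER_CUBIC))
    m=camera_model(n);print(n,m)
print(tcp_to_tips() if callable(tcp_to_tips) else tcp_to_tips, get_tcp_rot(),get_time_s())
E
```

```text
pics
scene {'fx': 480.26064570565813, 'fy': 480.26064570565813, 'cx': 280.66727311857437, 'cy': 202.45621427064978, 'dist': array([0.05640522, 0.        , 0.        , 0.        , 0.        ]), 'rvec': array([ 2.04580995, -1.2861311 ,  0.51657672]), 'tvec': array([-96.0794119 , 498.26947592, 976.24243052])}
top {'fx': 519.5426769903676, 'fy': 519.5426769903676, 'cx': 275.28224529450614, 'cy': 210.5896920747864, 'dist': array([0.06836747, 0.        , 0.        , 0.        , 0.        ]), 'rvec': array([ 2.10737636, -2.16417902,  0.1684018 ]), 'tvec': array([ 197.01653687,  568.62274417, 1313.44258649])}
72.6 [ 1.21597348e-01  9.92579270e-01 -6.82491288e-04 -1.11492743e-04] 0.1
```

View pics/scene0.png

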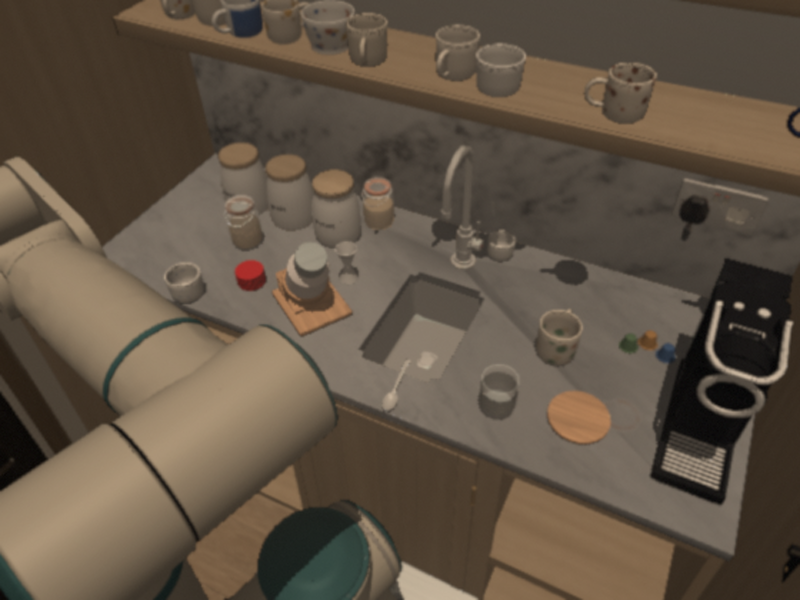

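View pics/top0.png

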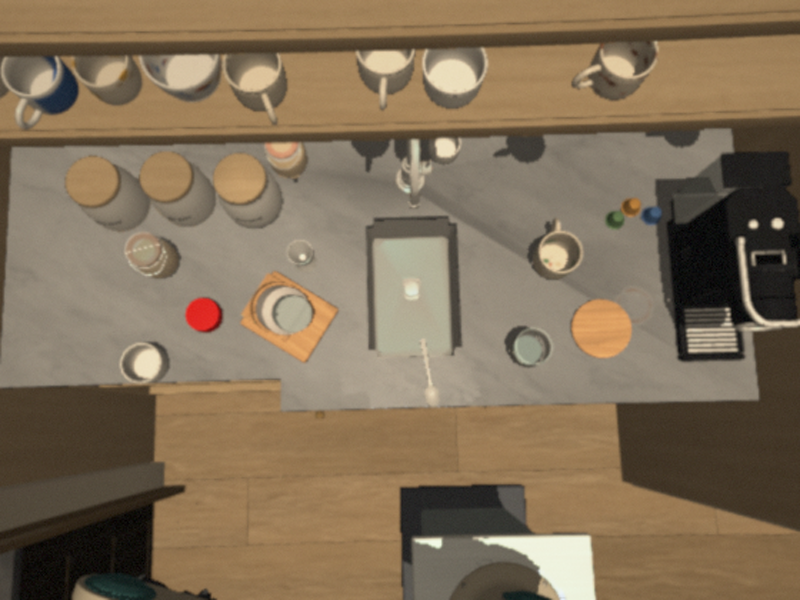

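Scene: cap top at about (311,258) and coaster at (579,417), in 800x600 pixels. Top: cap top at (294,314), coaster at (601,328), stand base-plate corners at (273,273), (337,313), (306,360) and (242,318). The jar leans right and down in this view.

```bash
cat > h.py <<'E'
from bench import *
import cv2,numpy as np
from scipy.spatial.transform import Rotation as R
def ray(m,p,s=.7):
    K=np.array([[m["fx"],0,m["cx"]],[0,m["fy"],m["cy"]],[0,0,1]])
    u=cv2.undistortPoints(np.array([[p]],float)*s,K,np.array(m["dist"]))[0,0]
    Rm=cv2.Rodrigues(np.array(m["rvec"]))[0]
    d=Rm.T@np.array([*u,1]);return -Rm.T@np.array(m["tvec"]),d/np.linalg.norm(d)
def plane(m,p,z,s=.7):
    o,d=ray(m,p,s);return o+d*(z-o[2])/d[2]
def tri(rays):
    A=sum(np.eye(3)-np.outer(d,d) for o,d in rays);b=sum((np.eye(3)-np.outer(d,d))@o for o,d in rays)
    return np.linalg.solve(A,b)
def proj(m,P):
    K=np.array([[m["fx"],0,m["cx"]],[0,m["fy"],m["cy"]],[0,0,1]])
    return cv2.projectPoints(np.array(P,float).reshape(-1,3),np.array(m["rvec"]),np.array(m["tvec"]),K,np.array(m["dist"]))[0][:,0]
def toolrot(a,xdir,th=0):
    "tool z=-a; tool x = xdir made normal to a, turned th about a (positive)"
    z=-a;x=xdir-z*(xdir@z);x/=np.linalg.norm(x);return R.from_rotvec(a*th)*R.from_matrix(np.c_[x,np.cross(z,x),z])
E
python3 - <<'E'
from h import *
t=camera_model("top");s=camera_model("scene");w=camera_model("wrist")
print("coaster",plane(t,(601,328),10),plane(s,(579,417),10))
c=[plane(t,p,14) for p in((273,273),(337,313),(306,360),(242,318))]
print(c); d=(c[1]-c[0]+c[2]-c[3]);print(np.linalg.norm(c[1]-c[0]),np.linalg.norm(c[2]-c[1]))
d/=np.linalg.norm(d)
e=c[2]-c[1]+c[3]-c[0];print("lean yaw",np.degrees(np.arctan2(d[1],d[0])),np.degrees(np.arctan2(e[1],e[0]))-0)
P=tri([ray(t,(294,314)),ray(s,(311,258))]);print("cap top",P)
print("plate centre",np.mean(c,0),"-> expected origin",np.mean(c,0)+d*22.5)
a=np.array([*(d[:2]*np.sin(np.radians(25))),np.cos(np.radians(25))]);print(a)
rim=P-36*a
# camera pose in tool
T=np.array(get_ee_pos());Q=R.from_quat(get_tcp_rot());Rw=cv2.Rodrigues(np.array(w["rvec"]))[0]
print("cam in tool",Q.inv().apply(-Rw.T@np.array(w["tvec"])-T),Q.inv().apply(Rw[2]))
for th in range(0,360,30):
    r=toolrot(a,np.array([1.,0,0]),np.radians(th)).as_quat()
    for h in(74,150,):
        q=ik(list(rim+a*h),list(r));print(th,h,None if q is None else np.round(q,2))
E
```

```text
coaster [ 518.02981339 -202.58690732   10.        ] [ 512.00517017 -209.05178755   10.        ]
[array([638.23079645, 407.21414925,  14.        ]), array([558.72278905, 287.72356259,  14.        ]), array([472.38540528, 346.24276621,  14.        ]), array([554.12558117, 464.89956574,  14.        ])]
143.52534111205222 104.30072400311043
lean yaw -124.10169604161572 145.71455565967312
cap top [539.04547425 347.74583447 154.43383537]
plate centre [555.86614299 376.52001095  14.        ] -> expected origin [543.2512141  357.88902683  14.        ]
[-0.23694664 -0.34994641  0.90630779]
cam in tool [ 8.39689621e+01 -6.66381665e-02 -7.00201202e+01] [-3.21439944e-01  3.56976040e-04  9.46929900e-01]
0 74 [0.43 0.2  1.51 0.25 1.06 1.96]
0 150 [0.4  0.07 1.52 0.25 1.2  1.97]
30 74 [0.43 0.2  1.51 0.25 1.06 1.44]
30 150 [0.4  0.07 1.52 0.25 1.2  1.44]
60 74 [0.43 0.2  1.51 0.25 1.06 0.92]
60 150 [0.4  0.07 1.52 0.25 1.2  0.92]
90 74 [0.43 0.2  1.51 0.25 1.06 0.39]
90 150 [0.4  0.07 1.52 0.25 1.2  0.39]
120 74 [ 0.43  0.2   1.51  0.25  1.06 -0.13]
120 150 [ 0.4   0.07  1.52  0.25  1.2  -0.13]
150 74 [ 0.43  0.2   1.51  0.25  1.06 -0.65]
150 150 [ 0.4   0.07  1.52  0.25  1.2  -0.65]
180 74 [ 0.43  0.2   1.51  0.25  1.06 -1.18]
180 150 [ 0.4   0.07  1.52  0.25  1.2  -1.18]
210 74 [ 0.43  0.2   1.51  0.25  1.06 -1.7 ]
210 150 [ 0.4   0.07  1.52  0.25  1.2  -1.7 ]
240 74 [ 0.43  0.2   1.51  0.25  1.06 -2.22]
240 150 [ 0.4   0.07  1.52  0.25  1.2  -2.22]
270 74 [ 0.43  0.2   1.51  0.25  1.06 -2.75]
270 150 [ 0.4   0.07  1.52  0.25  1.2  -2.75]
300 74 None
300 150 None
330 74 [0.43 0.2  1.51 0.25 1.06 2.49]
330 150 [0.4  0.07 1.52 0.25 1.2  2.49]
```

Run:
```python
from h import *
import json
a=np.array([-0.23694664,-0.34994641,0.90630779]);top=np.array([539.,347.7,154.4])
out=[];ims=[]
for th in(120,30):
    r=toolrot(a,np.array([1.,0,0]),np.radians(th)).as_quat()
    move_pose(list(top+a*150),list(r))
    m=camera_model("wrist");im=get_image("wrist")
    out.append({k:np.array(v).tolist() for k,v in m.items()});ims.append(im)
    print(th,get_time_s(),proj(m,[top,top-36*a]))
json.dump(out,open("w.json","w"))
cv2.imwrite("pics/w0.png",np.vstack([cv2.resize(i,(400,300)) for i in ims])[:,:,::-1])
for k,i in enumerate(ims): cv2.imwrite(f"pics/w0_{k}.png",cv2.resize(i[:,:,::-1],(800,600),interpolation=cv2.INTER_CUBIC))
```

```text
120 1.75 [[274.95324755 222.1228239 ]
 [274.80283689 207.17904809]]
30 3.2 [[275.1496441  218.83046177]
 [274.9879017  204.21744902]]
```

View pics/w0_0.png

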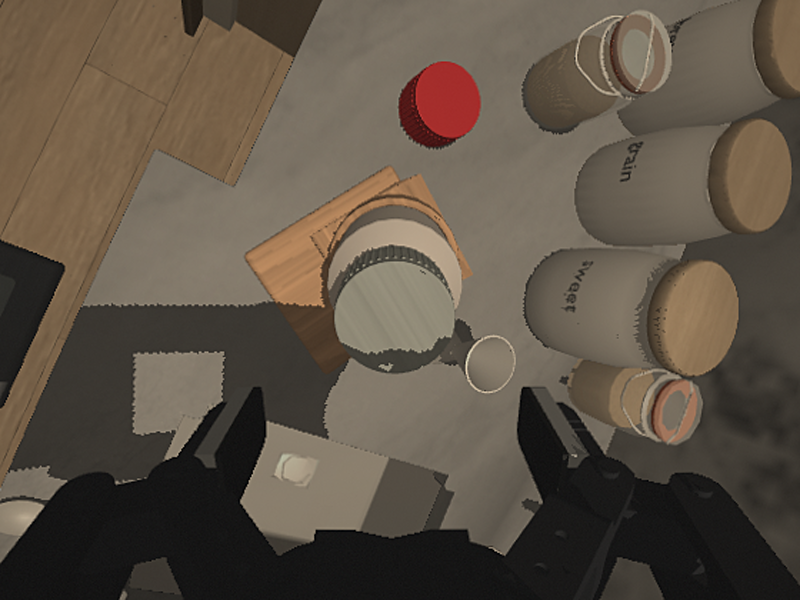

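View pics/w0_1.png

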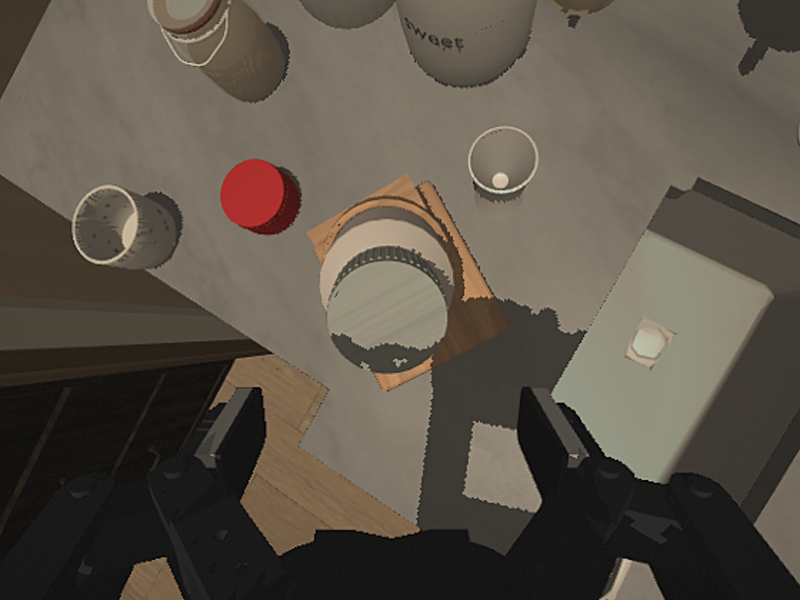

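Wrist views: the cap's top disc is centred at (395,316) in the first and (387,317) in the second (800x600 pixels). The jar body lines up behind it, so the lean direction is good.

Run:
```python
from h import *
import json
a=np.array([-0.23694664,-0.34994641,0.90630779])
M=json.load(open("w.json"))
rs=[ray(M[0],(395,316)),ray(M[1],(387,317))]
P=tri(rs);print(P,[np.linalg.norm(np.cross(P-o,d)) for o,d in rs])
# axis check: shoulder/body circle (42 mm radius, 78 up => 55 below cap top) centre vs predicted
for m in M:
    f=np.linspace(0,2*np.pi,60);x=np.cross(a,[1,0,0]);x/=np.linalg.norm(x);y=np.cross(a,x)
    for nm,h,r in(("top",0,31),("body",-55,42)):
        c=proj(m,P+h*a+r*(np.outer(np.cos(f),x)+np.outer(np.sin(f),y)))/.7
        print(nm,c.min(0).round(),c.max(0).round())
```

```text
[536.19855114 348.18680582 162.43934325] [np.float64(0.39452692887616475), np.float64(0.3945269288761081)]
top [334. 257.] [455. 371.]
body [327. 218.] [461. 346.]
top [326. 257.] [447. 371.]
body [320. 218.] [454. 346.]
```

Run:
```python
from h import *
a=np.array([-0.23694664,-0.34994641,0.90630779]);P=np.array([536.2,348.2,162.4])
def st(n):
    F=np.array(get_contact_force());M=np.array(get_ft_torque())
    print(n,"t",get_time_s(),"F",F.round(1),"Ma %.2f"%(M@a),"w %.3f"%get_grip_width(),"ff",np.round(get_finger_force(),1),"q6 %.3f"%get_joint_pos()[5]);return np.linalg.norm(F)
r=toolrot(a,np.array([1.,0,0]),np.radians(15)).as_quat()
move_pose(list(P+a*150),list(r))
print(move_linear(list(P+a*70),list(r),feed=150))
hit=move_linear(list(P+a*38),list(r),feed=60,until_force=12);st("down %s"%hit)
if not hit:
    command_gripper(0.0,80);st("grip")
    q=list(get_joint_pos());q0=q[5]
    for d in(10,20,30,45):
        q[5]=q0-np.radians(d);set_joints(q)
        if st(d)>70:break
```

```text
False
down False t 4.9333 F [-0.3  1.1 -0. ] Ma -0.01 w 0.998 ff 0.0 q6 1.710
grip t 5.2833 F [-0.8 -2.1  4. ] Ma 0.03 w 0.706 ff 86.6 q6 1.710
10 t 5.575 F [-4.9 -1.5  4.5] Ma -0.35 w 0.708 ff 87.0 q6 1.537
20 t 5.8667 F [-6.5 -5.9  3.2] Ma -0.16 w 0.704 ff 89.7 q6 1.363
30 t 6.1583 F [ 0.6 -4.1  2.5] Ma 0.02 w 0.705 ff 90.2 q6 1.191
45 t 6.5167 F [ 4.1 -1.5  0.2] Ma 0.31 w 0.705 ff 90.8 q6 0.931
```

Run:
```python
from h import *
a=np.array([-0.23694664,-0.34994641,0.90630779]);P=np.array([536.2,348.2,162.4])
def st(n):
    F=np.array(get_contact_force());M=np.array(get_ft_torque())
    print(n,"t",get_time_s(),"F",F.round(1),"Ma %.2f"%(M@a),"w %.3f"%get_grip_width(),"q6 %.3f"%get_joint_pos()[5]);return np.linalg.norm(F)
q=list(get_joint_pos());q0=1.710
for d in(60,80,100,115,124,130):
    q[5]=q0-np.radians(d);set_joints(q)
    if st(d)>70:break
p=np.array(get_ee_pos())
hit=move_linear(list(p+a*8),feed=30,until_force=15);st("lift %s"%hit);print((np.array(get_ee_pos())-p)@a)
```

```text
60 t 6.875 F [-1.2 -0.8  0.6] Ma 0.05 w 0.703 q6 0.670
80 t 7.3 F [-1.9 -1.   1.1] Ma 0.01 w 0.703 q6 0.321
100 t 7.725 F [-0.9 -1.6  1.4] Ma 0.02 w 0.703 q6 -0.029
115 t 8.0833 F [-1.2 -1.   2.4] Ma -0.01 w 0.705 q6 -0.290
124 t 8.3583 F [-0.3 -1.3  1.4] Ma 0.01 w 0.703 q6 -0.447
130 t 8.6083 F [-1.1 -1.1  1.8] Ma -0.02 w 0.705 q6 -0.552
lift False t 9.025 F [-0.6  0.2 -1.3] Ma -0.00 w 0.705 q6 -0.558
8.205399435610758
```

Run:
```python
from h import *
import json
a=np.array([-0.23694664,-0.34994641,0.90630779]);P=np.array([536.2,348.2,162.4])
p=np.array(get_ee_pos())
move_linear(list(p+a*60),feed=120)
r=toolrot(np.array([0,0,1.]),np.array([-1.,0,0])).as_quat()
p=np.array(get_ee_pos());p1=[p[0],p[1],300.]
print(p,ik(p1,list(r)),ik([450,-206,260],list(r)))
move_pose(p1,list(r))
move_linear([530,-206,300],list(r),feed=250)
im=get_image("wrist");m=camera_model("wrist")
json.dump({k:np.array(v).tolist() for k,v in m.items()},open("w1.json","w"))
cv2.imwrite("pics/w1.png",cv2.resize(im[:,:,::-1],(800,600),interpolation=cv2.INTER_CUBIC))
print(get_time_s(),get_grip_width(),get_contact_force(),proj(m,[515,-206,10])/.7)
```

```text
[511.8586484  311.20385277 259.6235355 ] [ 4.84634512e-01  2.63593523e-01  1.17390942e+00 -4.44089210e-16
  1.70408971e+00 -1.08616181e+00] [-5.03931322e-01 -1.58814031e-02  1.55705274e+00 -4.44089210e-16
  1.60042132e+00 -2.07472765e+00]
12.5083 0.706384597647446 [-0.28958021  1.40965424 -0.31296722] [[389.57489659 237.28407457]]
```

View pics/w1.png

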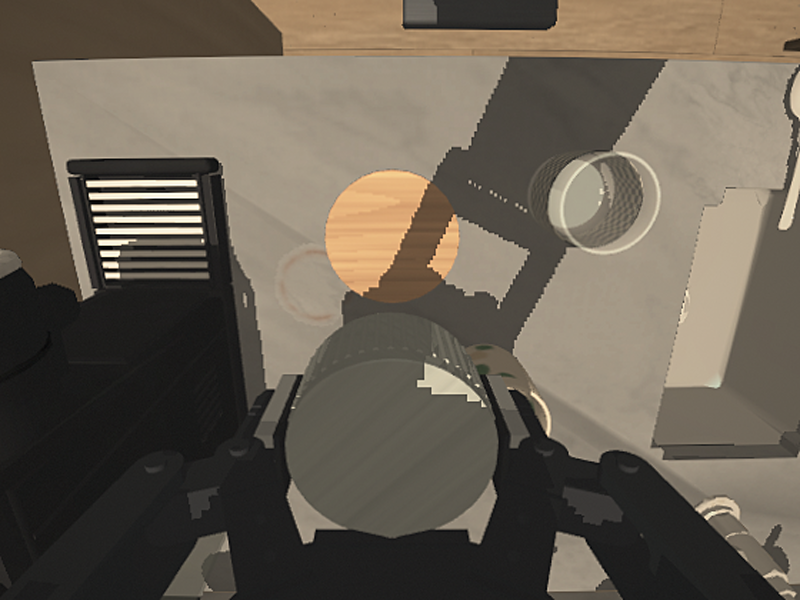

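The cap is held squarely. The coaster disc is centred at (392,236), against a predicted (390,237), so its position is confirmed.

Run:
```python
from h import *
import json
c=plane(json.load(open("w1.json")),(392,236),10);print(c)
x,y=c[:2]
move_linear([x,y,250],feed=150)
move_linear([x,y,96],feed=150)
hit=move_linear([x,y,78],feed=12,until_force=5)
print(hit,get_ee_pos(),np.round(get_contact_force(),1))
cv2.imwrite("pics/s1raw.png",get_image("scene")[:,:,::-1])
print(get_time_s())
```

```text
[ 513.94409388 -204.02694529   10.        ]
True [ 513.93731325 -204.02235416   81.29626262] [0.2 0.1 4.2]
15.3583
```

Run:
```python
from h import *
p=get_ee_pos()
hit=move_linear([p[0],p[1],p[2]-1.5],feed=8,until_force=10)
print(hit,get_ee_pos()[2],np.round(get_contact_force(),1))
command_gripper(1.0,20);print(get_grip_width(),np.round(get_contact_force(),1))
p=get_ee_pos()
move_linear([p[0],p[1],p[2]+40],feed=50);move_linear([p[0],p[1],280],feed=150)
sleep(.3);im=get_image("wrist");cv2.imwrite("pics/w2.png",cv2.resize(im[:,:,::-1],(800,600),interpolation=cv2.INTER_CUBIC))
s=get_image("scene")[:,:,::-1];cv2.imwrite("pics/s2.png",cv2.resize(s,(800,600),interpolation=cv2.INTER_CUBIC));print(get_time_s())
```

```text
False 81.24438944951339 [-3.9  1.5 10.4]
0.9963710778868974 [-1.3  0.4  0.7]
18.5417
```

View pics/w2.png

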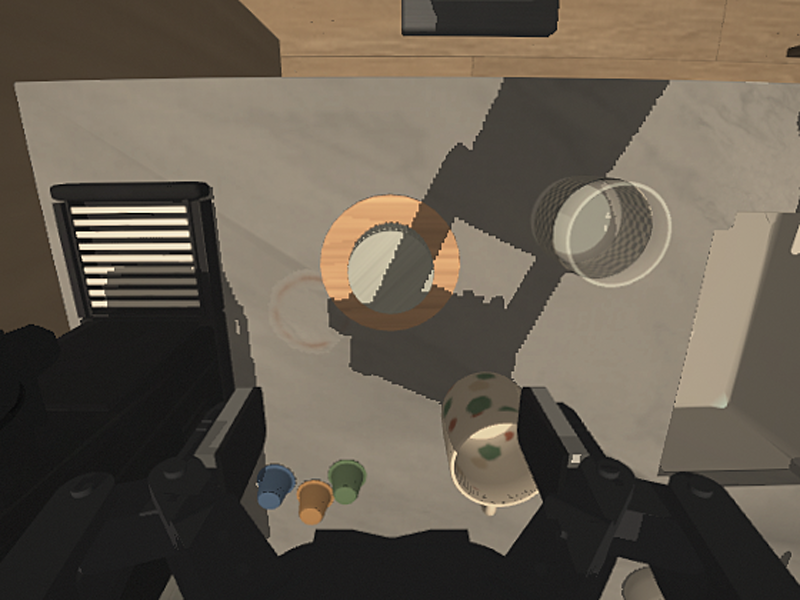

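View pics/s2.png

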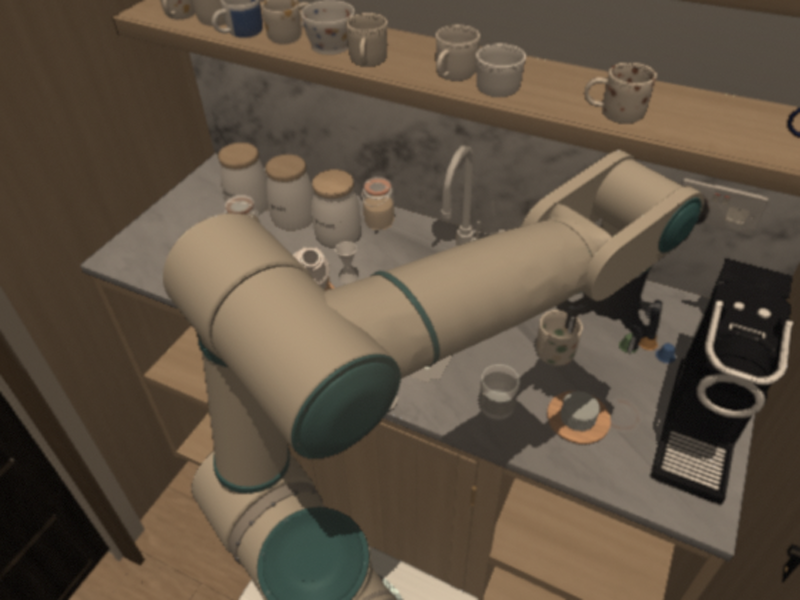

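The wrist view shows the cap flat and centred on the coaster: cap top at (391,272), coaster at (390,263). The scene view shows the open jar at (311,262), and the mug, glass and jigger where they were.

```bash
python3 -c "
from bench import *
print(hand_in(),get_time_s())"
```

```text
the job is handed in; nothing more can be done
the job is handed in; nothing more can be done
```

The cap was broken loose, turned 130° anticlockwise, lifted off and set down flat, open side down, in the middle of the coaster, and the job was handed in with about 19 s of the 54 s used; the mug, glass and jigger were unmoved in the last picture, but the arm hid the teaspoon, so I didn't check it.

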